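# Load the die plate into the leather press

## Task

Load the leather press: push the flat aluminium die plate along the bench so that it slides under the press's low bridge from the open side, between the two pillars, until its leading end sits square against the stop bar behind. Keep it flat on the bench all the way, never lifted or tipped, and leave the spool, the jar and the hammer where they are.

Things in the scene. Friction and masses are not known exactly. Their poses are not given: they have to be found in the camera images.
- press: Small grey bench press fixed to the bench: two pillars, a low bridge and a stop bar, no base (the plate slides on the bench). Origin on the bench midway between the pillars, under the bridge's middle; x axis points the way the plate goes in, towards the stop bar; y across, z up. The plate starts on the open side: 150 to 200 mm along -x, up to 35 mm off line, up to 0.3 rad askew.
- bridge (a point): Middle of the bridge's underside, 20 mm above the bench; axes as the press's. The bridge is a beam 50 mm along x, 160 mm along y, top at 45 mm; on it a screw with a black knob 36 mm across, top at 72 mm.
- pillar_left (a point): Foot centre of the round steel pillar, 24 mm in diameter, at y = +65 mm in the press's frame.
- pillar_right (a point): Foot centre of the like pillar at y = -65 mm in the press's frame; 106 mm are free between the two. Rails 10 mm high and 12 mm wide run from each pillar to the stop bar.
- stop_face (a point): Middle of the stop bar's face, 90 mm along +x from the press's origin, 8 mm above the bench; axes as the press's. The bar is 142 mm wide along y, 26 mm high, 20 mm thick.
- plate: Loose flat aluminium plate, round brass insert in the middle of its top, 0.4 to 0.8 kg, 180 mm long (x), 90 mm wide (y), 16 mm thick (z up); origin at the centre of its underside; both ends alike. It clears the bridge by 4 mm and each pillar by 8 mm. Home, its middle is below the bridge and its rear end sticks out 65 mm before it. A push of a few newtons slides it.
- spool: Bystander: standing cone of blue thread, 52 mm in diameter, 92 mm high; origin at the centre of its underside.
- jar: Bystander: amber jar with a steel lid, 52 mm in diameter, 65 mm high; origin at the centre of its underside.
- hammer: Bystander: small hammer lying on the bench, 220 mm long along its x axis (head at +x), under 40 mm high; origin at about the middle of its underside.
Not all that is in view belongs to the job. What is meant by the plate is not blue, and is the smaller of those in its own colour. Several things look just like the press: the one meant starts farthest from the robot's base.

How it is judged (in metres and radians):
On the way:
1. the plate's leading end is under the bridge, flat on the bench (x of plate in the frame of press between -0.095 and -0.02 m and angle between plate's own z axis and vertical below 0.06 rad), for 0.1 s.
At the end, for the whole second after the job is handed in: The plate lies flat and still on the bench between the pillars under the bridge, its leading end within 4 mm of the stop bar's face and square to it within 0.05 rad (x of plate in the frame of press between -0.004 and 0.004 m and y of plate in the frame of press between -0.012 and 0.012 m and angle between the x axis of plate and the x axis of press, either way round below 0.05 rad and angle between plate's own z axis and vertical below 0.03 rad and height (world z) of plate below 0.003 m and linear speed of plate below 0.01 m/s); the robot touches nothing.
It fails at once if the plate is lifted off the bench (more than 8 mm) (height (world z) of plate above 0.008 m).
It fails at once if the plate is tipped (more than 0.1 rad) (angle between plate's own z axis and vertical above 0.1 rad).
It fails at once if the spool, the jar or the hammer is moved more than 30 mm (distance of any of spool, jar, hammer from where it was at the start of the episode above 0.03 m).
It fails at once if the spool or the jar is knocked over (angle between any of spool, jar's own z axis and vertical above 0.5 rad).
It also fails if it takes over 72 s, if anything falls off the work surface, if the arm or the gripper's body presses on something with over 40 N, if the wrist force passes 120 N, or if a joint passes its speed limit or range.

## Robot

A 6-joint arm with a two-finger parallel gripper is mounted at the origin on the work surface. World frame = base frame: x ahead of the robot, y to its left, z up, the work surface at z = 0. Lengths are in mm, angles in rad, forces in N, time in s.
With the tool pointing down it reaches from about 300 to 775 mm from the base axis. Payload 14.6 kg.
Tool frame: the origin (TCP) lies midway between the tips of the shut fingers; the grasp point (between the pads) lies 19 mm behind it; y points along the fingers, z is the direction in which the jaws open and shut, and the axes are right-handed (so a half turn about y gives the same grasp; the last joint's range is limited). The gripper opens to 94 mm and grips with 3 to 60 N. Pads are 16 mm wide; open, the fingers measure 119 mm over their backs; the gripper's body (75 mm by 177 mm) begins 78 mm behind the grasp point.
Start: joints at [-1.332, 0.3, 1.521, -0, 1.321, -0.067], TCP at [165.574, -524.475, 205.446] pointing down, gripper open.
Joint ranges: [-3.03, 3.03], [-0.79, 2.21], [0.23, 2.52], [-1.04, 4.18], [0, 3.07], [-2.55, 2.55]. Speed limits (rad/s): [2.22, 2.22, 2.57, 3.14, 3.14, 3.14].

## Interface

Orientations are given as [roll, pitch, yaw] about the fixed x, y, z axes, in that order (R = Rz(yaw) Ry(pitch) Rx(roll)).
In Python, from cell import manip gives the robot as it stands.
- The arm moves only by the tool play_rows, never from a script. Its argument "series" is a list of rows, each a list of 3 entries, a list of its own where there are three numbers: the shift along the tool's x, y, z in m, then the turn about the tool's y in rad, then the closure, from 0 (fully open) to 1 (shut). In form: [[[dx, dy, dz], twist, grip], ...]. A call has 1 to 20 rows; each row is the pose to reach, as a shift and turn from the pose measured when the call began, along the tool's axes at that moment; what a row does not reach only later rows make up. A row lasts 1/10 s, in which the tool goes at most 50 mm and 8.59 degrees, less where a joint would pass 70% of its speed; a pose out of reach is approached as far as the arm can. A call with a gripper value outside its range is refused whole. The fingers move at their own pace and stop on an object; "squeeze" is the grip in N (left out, the last holds). Time passes only in rows, so rows that repeat a pose let the fingers close. It gives the time, the measured TCP pose, the force and the opening at its end, in the units of the state.
- manip.read_state(): the state, without advancing time (a new reading comes with each control period).
- manip.camera(name): name is "scene" or "top" or "wrist"; returns the picture (420x560x3 uint8, red, green, blue); there is no depth.
- manip.camera_params(name): a dict with "K" (3x3 intrinsics, pixels), "rvec" (rotation vector, rad) and "tvec" (3), from world to camera coordinates, as OpenCV has them. Camera axes: x right, y down, z forward; pixel columns grow to the right and rows downward; lengths in mm; the calibration is good to about 2 mm. A picture is of the moment at which its call begins: read the wrist's pose just before it. camera_params takes no time and is no camera call; for the wrist camera it gives the pose at the moment of the call.
- manip.sign_off(): hands the job in, once; it reports no verdict.
The state is a dict: "clock": time; "joints": joint angles; "qd": joint speeds; "effort": joint torques, N m; "eef_pos": TCP position; "eef_rot": TCP orientation; "wrist_force": force on the tool from outside, world axes, zero at the start; "moment": the same for the moment, N m; "finger_gap": finger opening in mm.
Only numpy, scipy, OpenCV 4.12 (cv2) and the standard library are available. Lean on these libraries where they do the work, as an engineer would, in place of code of your own. Each camera call takes 0.05 s, during which the arm holds its last target. There are 200 camera calls.

## Working session

There is one attempt and no reset: what is moved stays moved. The work goes in short steps, Python scripts to look and compute and a tool call to move; the robot and the scene stay as the last step left them, time stands still between calls to the robot, and variables do not carry over. Pictures are saved under pics/ and viewed, about 8 in all and at most 12, crops included, and the job is handed in when it is done.

Besides the shell and the picture viewer there is one more tool, called after "Emit:" as name([rows], argument=value, ...), one row to a line, values as JSON. play_rows: Moves the arm, as the interface text tells. Its arguments: {"type":"object","properties":{"series":{"type":"array","items":{"type":"array"}},"squeeze":{"type":"number"}},"required":["series"]}

```bash
mkdir -p pics && cat > h.py <<'E'
import numpy as np, cv2
from cell import manip
def snap(n,f):
    im=manip.camera(n); cv2.imwrite(f'pics/{f}.png',cv2.cvtColor(im,cv2.COLOR_RGB2BGR)); return im
def cam(n):
    p=manip.camera_params(n); return np.array(p['K'],float),np.array(p['rvec'],float).reshape(3),np.array(p['tvec'],float).reshape(3)
def back(n,uv,z=0):
    K,r,t=cam(n); R=cv2.Rodrigues(r)[0]; uv=np.atleast_2d(uv).astype(float)
    d=np.c_[uv,np.ones(len(uv))]@np.linalg.inv(K).T@R; c=-R.T@t
    return c+d*((z-c[2])/d[:,2])[:,None]
def proj(n,P):
    K,r,t=cam(n); return cv2.projectPoints(np.atleast_2d(P).astype(float),r,t,K,None)[0].reshape(-1,2)
E
python3 - <<'E'
from h import *
a=snap('top','top0');snap('scene','sc0')
s=manip.read_state();print(s)
K,r,t=cam('top');R=cv2.Rodrigues(r)[0];print(K,-R.T@t)
K,r,t=cam('scene');R=cv2.Rodrigues(r)[0];print(K,-R.T@t)
im=cv2.imread('pics/top0.png');cv2.imwrite('pics/top0b.png',cv2.resize(im,(800,600),interpolation=cv2.INTER_CUBIC))
E
```

```text
{'clock': 0.1, 'joints': array([-1.33160010e+00,  3.00401645e-01,  1.52151148e+00, -2.96874868e-05,
        1.32070146e+00, -6.66265315e-02]), 'qd': array([-4.78300813e-04, -3.87123267e-03,  2.36193571e-04, -4.18463585e-04,
        4.51442151e-05, -1.07583718e-03]), 'effort': array([ 1.75353922e-03, -5.32645261e+01, -3.53283119e+01,  7.09377229e-02,
        2.34889443e-02, -6.12044687e-05]), 'eef_pos': array([ 165.51317909, -524.25984477,  204.95386948]), 'eef_rot': array([-1.57181791e+00,  3.93451528e-05, -2.83576256e+00]), 'wrist_force': array([-0.15309147, -0.3510076 , -0.24881892]), 'moment': array([ 0.0615924 , -0.04872251,  0.00103768]), 'finger_gap': 93.74478195470718}
[[471.1040628    0.         286.6609034 ]
 [  0.         471.1040628  208.74720333]
 [  0.           0.           1.        ]] [ 391.88907932   56.87783603 1140.14388995]
[[491.33959769   0.         282.33189413]
 [  0.         491.33959769 206.74785981]
 [  0.           0.           1.        ]] [1204.35469747  532.42226373  908.2168046 ]
```

View pics/top0b.png

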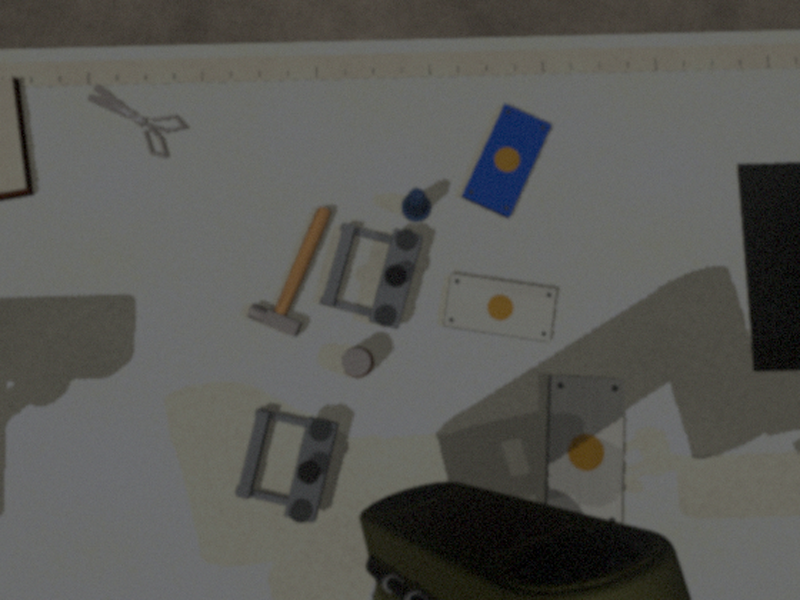

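View pics/sc0.png

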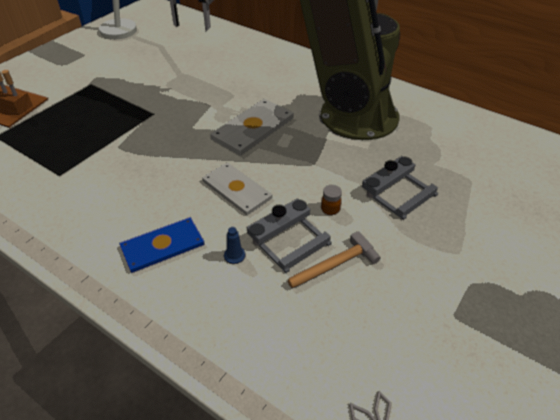

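The top view (800 px version) shows these candidates:
- **Plates:** blue (507,160), small aluminium (500,307), large aluminium (586,450). The one meant is the small aluminium plate, because it is not blue and is the smaller of its colour.
- **Presses:** (370,275) and (290,465). The one meant is at (370,275), the farther from the base, with its open side facing the plate.
- **Bystanders:** spool (416,205), jar (358,362), hammer (295,270).

Next is an enlarged, brightened crop to confirm this and read off the corners.

```bash
python3 - <<'E'
from h import *
im=cv2.imread('pics/top0.png')
c=im[130:270,215:400]  # 185x140
c=np.clip(c.astype(float)*1.6,0,255).astype(np.uint8)
cv2.imwrite('pics/crop.png',cv2.resize(c,None,fx=4.2,fy=4.2,interpolation=cv2.INTER_CUBIC))
print(back('top',np.array([[370,275],[500,307],[290,465],[416,205],[358,362],[586,450]])*.7))
E
```

```text
[[ 552.28721661  112.92017839    0.        ]
 [ 491.36234374 -107.04429505    0.        ]
 [ 237.94251711  252.42823865    0.        ]
 [ 672.20118507   30.8159752     0.        ]
 [ 404.86719744  136.35333096    0.        ]
 [ 248.31059439 -240.46127223    0.        ]]
```

View pics/crop.png

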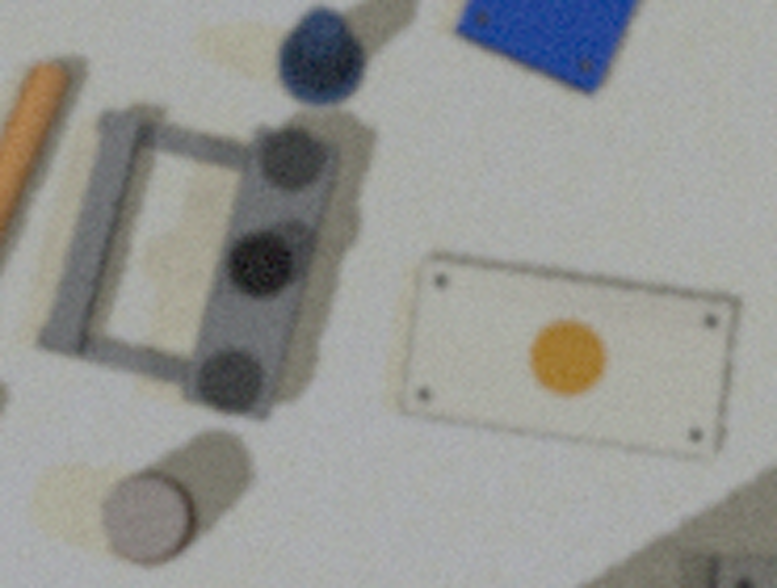

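The crop confirms the target press (bridge at right, facing the plate, stop bar at left) and the small aluminium plate with its insert at crop (568,357). Now I'll fit both poses.

```bash
cat >> h.py <<'E'
from scipy.optimize import least_squares
def fit(n,local,uv,x0):
    L=np.array(local,float);uv=np.array(uv,float)
    def w(p):
        c,s=np.cos(p[2]),np.sin(p[2]); return np.c_[p[0]+c*L[:,0]-s*L[:,1],p[1]+s*L[:,0]+c*L[:,1],L[:,2]]
    o=least_squares(lambda p:(proj(n,w(p))-uv).ravel(),x0,x_scale=[1,1,.01],loss='soft_l1'); return o.x,o.fun.reshape(-1,2)
def rel(pr,pl):
    c,s=np.cos(pr[2]),np.sin(pr[2]);d=pl[:2]-pr[:2]
    return np.array([c*d[0]+s*d[1],-s*d[0]+c*d[1],(pl[2]-pr[2]+np.pi/2)%np.pi-np.pi/2])
E
python3 - <<'E'
from h import *
f=lambda a:(np.array(a)+.5)/4.2-.5+[215,130]
# press +x is to image left (world +y approx); press +y -> world -x (image down)
L=[[0,0,72],[-25,80,45],[-25,-80,45],[25,80,45],[25,-80,45],[90,71,26],[90,-71,26],[110,71,26],[110,-71,26]]
uv=f([[262,265],[268,418],[340,150],[188,396],[258,130],[83,350],[140,122],[40,342],[102,112]])
p,r=fit('top',L,uv,[540,90,1.4]);print(p,r.round(1).tolist())
Lp=[[0,0,16],[90,45,16],[90,-45,16],[-90,45,16],[-90,-45,16]]
uvp=f([[568,357],[403,410],[432,255],[717,457],[740,297]])
q,r2=fit('top',Lp,uvp,[490,-107,1.5]);print(q,r2.round(1).tolist())
sc=back('top',f([[441,281],[711,321],[696,435],[424,394]]),16);m=sc.mean(0)
print(m,np.arctan2(*( (sc[0]+sc[3]-sc[1]-sc[2])[[1,0]])))
print('rel',rel(p,q))
np.save('press.npy',p)
# jar, spool, hammer
print(back('top',f([[148,512]]),65),back('top',f([[322,12]]),92))
E
```

```text
[540.68924786  68.51164101   1.28938962] [[-0.1, -0.1], [0.3, 0.8], [0.3, -1.0], [-1.4, 0.6], [-0.7, -1.5], [-1.5, 1.6], [0.5, -1.0], [0.6, 1.4], [1.5, -0.7]]
[ 491.65552145 -106.61495348    1.39351331] [[0.9, -0.4], [0.4, -0.1], [-1.2, -0.1], [0.2, -0.1], [-0.5, 1.0]]
[ 490.32852452 -104.37999514   16.        ] 1.3943990547337866
rel [-1.81855142e+02 -1.52891196e+00  1.04123691e-01]
[[408.41729032 133.42434141  65.        ]] [[675.15779592  31.98628463  92.        ]]
```

The plate sits at x -182, y -1.5 mm and is askew by +0.10 rad in the press frame. Pushing straight along press x with two spread fingertips will square it by itself. First I'll go above a spot behind the plate.

Emit:
play_rows([
  [[-0.12, 0, -0.066], -0.3, 0.2],
  [[-0.25, 0, -0.13], -0.6, 0.45],
  [[-0.37, 0, -0.203], -0.984, 0.45],
  [[-0.37, 0, -0.203], -0.984, 0.45],
  [[-0.37, 0, -0.203], -0.984, 0.45],
  [[-0.37, 0, -0.203], -0.984, 0.45],
  [[-0.37, 0, -0.203], -0.984, 0.45],
  [[-0.37, 0, -0.203], -0.984, 0.45],
  [[-0.37, 0, -0.203], -0.984, 0.45],
  [[-0.37, 0, -0.203], -0.984, 0.45],
  [[-0.37, 0, -0.203], -0.984, 0.45],
  [[-0.37, 0, -0.203], -0.984, 0.45],
  [[-0.37, 0, -0.203], -0.984, 0.45],
  [[-0.37, 0, -0.203], -0.984, 0.45],
])

```text
clock: 1.5
eef_pos: [456.8, -220.0, 205.3]
eef_rot: [-1.571, 0.001, -1.853]
wrist_force: [-0.7, 0.3, 0.6]
finger_gap: 51.2
```

```bash
python3 - <<'E'
from h import *
im=snap('wrist','w1');c=np.clip(im.astype(float)*1.5,0,255).astype(np.uint8)[:,:,::-1]
cv2.imwrite('pics/w1b.png',c)
pr=np.load('press.npy')
print('plate rear corners pred',proj('wrist',[[491.5-90*np.cos(1.394)-y*np.sin(1.394),-105.5-90*np.sin(1.394)+y*np.cos(1.394),16] for y in(45,-45)]))
print('pred pillar feet/bridge front',proj('wrist',[[pr[0]+np.cos(pr[2])*x-np.sin(pr[2])*y,pr[1]+np.sin(pr[2])*x+np.cos(pr[2])*y,z] for x,y,z in[(-25,80,45),(-25,-80,45),(0,0,72),(-12,65,0),(-12,-65,0)]]))
E
```

```text
plate rear corners pred [[251.67758412 170.11770868]
 [329.23414632 161.75773472]]
pred pillar feet/bridge front [[ 187.99963605 -114.21969216]
 [ 373.34497437 -114.97820583]
 [ 280.49303055 -180.76611556]
 [ 214.90347541  -97.77587114]
 [ 346.43137409  -98.30274312]]
```

View pics/w1b.png

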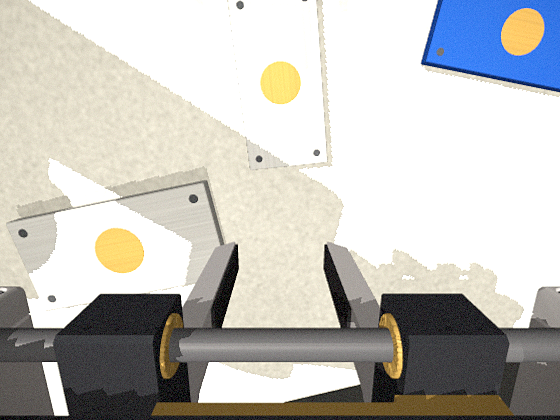

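The wrist view shows the rear corners at (250,169) and (329,164), within about 2 px of the prediction. The floor below the fingers is free, and the big plate is about 40 mm clear of the left finger. I'll descend.

Emit:
play_rows([
  [[0, 0.05, 0], 0, 0.45],
  [[0, 0.1, 0], 0, 0.45],
  [[0, 0.14, 0], 0, 0.45],
  [[0, 0.17, 0], 0, 0.45],
  [[0, 0.185, 0], 0, 0.45],
  [[0, 0.193, 0], 0, 0.45],
  [[0, 0.198, 0], 0, 0.45],
  [[0, 0.198, 0], 0, 0.45],
  [[0, 0.198, 0], 0, 0.45],
])

```text
clock: 2.45
eef_pos: [457.3, -219.9, 8.1]
eef_rot: [-1.57, 0.001, -1.853]
wrist_force: [-0.7, 0.5, 0.5]
finger_gap: 51.6
```

Emit:
play_rows([
  [[-0.004, 0, 0], 0, 0.45],
  [[-0.008, 0, 0], 0, 0.45],
  [[-0.012, 0, 0], 0, 0.45],
  [[-0.016, 0, 0], 0, 0.45],
  [[-0.02, 0, 0], 0, 0.45],
  [[-0.024, 0, 0], 0, 0.45],
  [[-0.028, 0, 0], 0, 0.45],
  [[-0.032, 0, 0], 0, 0.45],
  [[-0.036, 0, 0], 0, 0.45],
  [[-0.04, 0, 0], 0, 0.45],
  [[-0.044, 0, 0], 0, 0.45],
  [[-0.048, 0, 0], 0, 0.45],
  [[-0.052, 0, 0], 0, 0.45],
  [[-0.056, 0, 0], 0, 0.45],
  [[-0.06, 0, 0], 0, 0.45],
  [[-0.064, 0, 0], 0, 0.45],
  [[-0.067, 0, 0], 0, 0.45],
  [[-0.07, 0, 0], 0, 0.45],
  [[-0.07, 0, 0], 0, 0.45],
])

```text
clock: 4.35
eef_pos: [476.9, -152.2, 8.1]
eef_rot: [-1.57, 0.001, -1.853]
wrist_force: [0.1, 1.3, -0.1]
finger_gap: 51.4
```

```bash
python3 - <<'E'
from h import *
snap('top','t2');im=cv2.imread('pics/t2.png')
c=np.clip(im[130:270,215:400].astype(float)*1.6,0,255).astype(np.uint8)
cv2.imwrite('pics/t2c.png',cv2.resize(c,None,fx=4.2,fy=4.2,interpolation=cv2.INTER_CUBIC))
E
```

```text
(no output)
```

View pics/t2c.png

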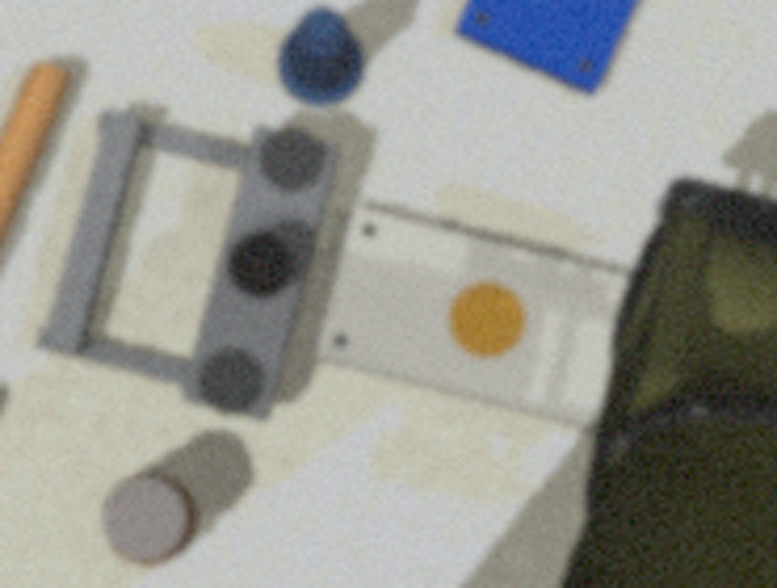

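The plate is now square-looking: insert (487,320), front screws (369,229) and (341,341).

```bash
python3 - <<'E'
from h import *
f=lambda a:(np.array(a)+.5)/4.2-.5+[215,130]
pr=np.load('press.npy')
w=back('top',f([[487,320],[369,229],[341,341]]),16)
c=w[0];m=(w[1]+w[2])/2;a1=np.arctan2(*(m-c)[[1,0]]);d=w[2]-w[1];a2=np.arctan2(d[1],d[0])-np.pi/2
print(rel(pr,np.array([c[0],c[1],a1])),a2-pr[2])
s=manip.read_state();print(rel(pr,np.r_[s['eef_pos'][:2],-1.853]))
# pillar caps for centreline check, bridge-top edges
k=back('top',f([[262,265]]),72)[0];print(rel(pr,np.array([k[0],k[1],pr[2]])))
for z in (45,50):
  q=back('top',f([[292,158],[230,380]]),z);m=q.mean(0);print(z,rel(pr,np.array([m[0],m[1],pr[2]])),np.linalg.norm(q[1]-q[0]),np.arctan2(*(q[1]-q[0])[[1,0]])-np.pi/2)
E
```

```text
[-1.30113093e+02 -8.94413989e+00 -8.25485893e-03] 0.007869185499030484
[-2.29820543e+02  1.31674291e-01 -7.96969180e-04]
[-0.2927139   0.05651473  0.        ]
45 [ 0.99170486 -1.54022896  0.        ] 129.6923995718124 1.2750009352913856
50 [ 0.74748674 -0.89530613  0.        ] 129.10027464301672 1.2750009352913856
```

Yaw is good (under 0.01 rad), but squaring it swung the plate to y ≈ -9 mm, and each pillar has only 8 mm of clearance. I'll nudge it sideways with the two fingers turned 90° before going in.

```bash
python3 -c "
from h import *
print(manip.read_state()['joints'])"
```

```text
[-3.82899647e-01  4.56396036e-01  1.82648259e+00  1.49894623e-03
  8.58320056e-01 -1.01911079e-01]
```

Emit:
play_rows([
  [[0.018, 0, 0], 0, 0.45],
  [[0.018, -0.03, 0], 0, 0.45],
  [[0.018, -0.06, 0], 0, 0.45],
  [[0.018, -0.062, 0.04], 0, 0.45],
  [[0.01, -0.062, 0.082], 0, 0.45],
  [[-0.03, -0.062, 0.082], 0, 0.45],
  [[-0.07, -0.062, 0.082], 0, 0.45],
  [[-0.1, -0.062, 0.082], 0, 0.45],
  [[-0.1, -0.062, 0.082], 0, 0.45],
  [[-0.1, -0.062, 0.082], 0, 0.45],
])

```text
clock: 5.4
eef_pos: [583.1, -78.7, 69.8]
eef_rot: [-1.571, 0.001, -1.852]
wrist_force: [-0.2, -0.3, 0.1]
finger_gap: 51.7
```

Emit:
play_rows([
  [[0, 0, 0], 0.4, 0.45],
  [[0, 0, 0], 0.8, 0.45],
  [[0, 0, 0], 1.2, 0.45],
  [[0, 0, 0], 1.571, 0.45],
  [[0, 0, 0], 1.571, 0.45],
  [[0, 0, 0], 1.571, 0.45],
  [[0, 0, 0], 1.571, 0.45],
  [[0, 0, 0], 1.571, 0.45],
  [[0, 0, 0], 1.571, 0.45],
  [[0, 0, 0], 1.571, 0.45],
  [[0, 0, 0], 1.571, 0.45],
  [[0, 0, 0], 1.571, 0.45],
  [[0, 0, 0], 1.571, 0.45],
  [[0, 0.03, 0], 1.571, 0.45],
  [[0, 0.05, 0], 1.571, 0.45],
  [[0, 0.062, 0], 1.571, 0.45],
  [[0, 0.062, 0], 1.571, 0.45],
  [[0, 0.062, 0], 1.571, 0.45],
])

```text
clock: 7.2
eef_pos: [583.4, -78.8, 8.5]
eef_rot: [-1.572, 0.0, 2.861]
wrist_force: [0.2, -0.1, -0.2]
finger_gap: 51.8
```

```bash
python3 - <<'E'
from h import *
s=manip.read_state();print(rel(np.load('press.npy'),np.r_[s['eef_pos'][:2],s['eef_rot'][2]]),s['eef_pos'],s['eef_rot'],s['wrist_force'])
E
```

```text
[-129.62526084  -81.97943835   -1.56987037] [583.44620484 -78.78119382   8.48446058] [-1.57216340e+00  4.34738644e-04  2.86111191e+00] [ 0.2343689  -0.09811003 -0.1944249 ]
```

Emit:
play_rows([
  [[0.004, 0, 0], 0, 0.45],
  [[0.008, 0, 0], 0, 0.45],
  [[0.012, 0, 0], 0, 0.45],
  [[0.015, 0, 0], 0, 0.45],
  [[0.018, 0, 0], 0, 0.45],
  [[0.02, 0, 0], 0, 0.45],
  [[0.022, 0, 0], 0, 0.45],
  [[0.024, 0, 0], 0, 0.45],
  [[0.026, 0, 0], 0, 0.45],
  [[0.028, 0, 0], 0, 0.45],
  [[0.028, 0, 0], 0, 0.45],
  [[0.028, 0, 0], 0, 0.45],
])

```text
clock: 8.4
eef_pos: [556.5, -71.0, 8.6]
eef_rot: [-1.572, 0.0, 2.861]
wrist_force: [1.0, -0.9, 0.7]
finger_gap: 51.7
```

Emit:
play_rows([
  [[-0.02, 0, 0], 0, 0.45],
  [[-0.03, -0.03, 0], 0, 0.45],
  [[-0.03, -0.06, 0], 0, 0.45],
  [[-0.03, -0.09, 0], 0, 0.45],
  [[-0.03, -0.1, 0.04], 0, 0.45],
  [[-0.03, -0.1, 0.08], -0.4, 0.45],
  [[-0.03, -0.1, 0.12], -0.8, 0.45],
  [[0.02, -0.1, 0.15], -1.2, 0.45],
  [[0.052, -0.1, 0.15], -1.571, 0.45],
  [[0.052, -0.1, 0.15], -1.571, 0.45],
  [[0.052, -0.1, 0.15], -1.571, 0.45],
  [[0.052, -0.1, 0.15], -1.571, 0.45],
  [[0.052, -0.1, 0.15], -1.571, 0.45],
  [[0.052, -0.1, 0.15], -1.571, 0.45],
  [[0.052, -0.1, 0.15], -1.571, 0.45],
])

```text
clock: 9.9
eef_pos: [464.4, -200.6, 107.9]
eef_rot: [-1.572, 0.002, -1.916]
wrist_force: [-1.4, -0.2, 0.1]
finger_gap: 51.8
```

```bash
python3 - <<'E'
from h import *
s=manip.read_state();print(rel(np.load('press.npy'),np.r_[s['eef_pos'][:2],s['eef_rot'][2]]),s['eef_pos'],s['eef_rot'],s['wrist_force'])
snap('top','t3');im=cv2.imread('pics/t3.png')
c=np.clip(im[130:270,215:400].astype(float)*1.6,0,255).astype(np.uint8)
cv2.imwrite('pics/t3c.png',cv2.resize(c,None,fx=4.2,fy=4.2,interpolation=cv2.INTER_CUBIC))
E
```

```text
[-2.79679462e+02 -1.41682289e+00 -6.36882001e-02] [ 464.38131409 -200.56029768  107.92714378] [-1.57242232e+00  1.65874690e-03 -1.91589123e+00] [-1.37029491 -0.18754862  0.05894107]
```

View pics/t3c.png

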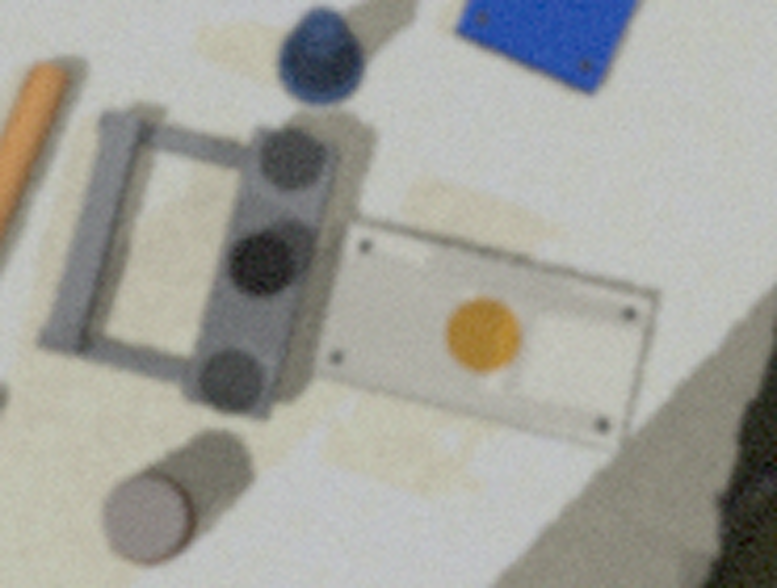

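The whole plate is visible: insert (483,334), screws (365,245), (629,314), (602,426), (336,357). The spool and jar have not moved.

```bash
python3 - <<'E'
from h import *
f=lambda a:(np.array(a)+.5)/4.2-.5+[215,130]
pr=np.load('press.npy')
sc=back('top',f([[365,245],[629,314],[602,426],[336,357]]),16);m=sc.mean(0)
ax=(sc[0]+sc[3]-sc[1]-sc[2]);i=back('top',f([[483,334]]),16)[0]
a=np.arctan2(ax[1],ax[0])
for p in(m,i):print(rel(pr,np.r_[p[:2],a]))
p2=pr.copy();p2[2]=1.275
L=[[0,0,72],[0,65,45],[0,-65,45],[-25,80,45],[-25,-80,45],[25,80,45],[25,-80,45],[90,71,26],[90,-71,26],[110,71,26],[110,-71,26]]
uv=f([[262,265],[230,380],[292,158],[268,418],[340,150],[188,396],[258,130],[83,350],[140,122],[40,342],[102,112]])
p3,_=fit('top',L,uv,pr);print(pr,p3,rel(p3,np.r_[m[:2],a]))
# line fits of long edges of bar: angle
q=back('top',f([[102,112],[40,342],[140,122],[83,350]]),26)
for k in(0,2):d=q[k+1]-q[k];print(np.arctan2(d[1],d[0])-np.pi/2)
s=manip.read_state();print(rel(pr,np.r_[s['eef_pos'][:2],s['eef_rot'][2]]),s['eef_pos'],s['eef_rot'])
E
```

```text
[-1.29941844e+02  1.79544590e-01 -2.30358130e-03]
[-1.29843276e+02 -5.56849804e-01 -2.30358130e-03]
[540.68924786  68.51164101   1.28938962] [541.20306469  68.65519985   1.28799986] [-1.30223201e+02  4.52304002e-01 -9.13813842e-04]
1.2940079632899786
1.3100939629241606
[-2.79677545e+02 -1.42574617e+00 -5.39012656e-02] [ 464.39041866 -200.56093444  107.91899595] [-1.57240093e+00  1.66906227e-03 -1.90610430e+00]
```

Emit:
play_rows([
  [[0, 0, 0], 0.0, 0.45],
  [[0, 0, 0], -0.053, 0.45],
  [[0, 0, 0], -0.053, 0.45],
  [[0, 0, 0], -0.053, 0.45],
])

```text
clock: 10.35
eef_pos: [464.2, -200.5, 107.8]
eef_rot: [-1.573, 0.002, -1.857]
wrist_force: [-0.2, -0.1, -0.5]
finger_gap: 52.0
```

```bash
python3 - <<'E'
from h import *
pr=np.load('press.npy')
s=manip.read_state();print(rel(pr,np.r_[s['eef_pos'][:2],s['eef_rot'][2]]),s['eef_pos'],s['eef_rot'])
E
```

```text
[-2.79626758e+02 -1.26257949e+00 -4.48442805e-03] [ 464.24777409 -200.46683202  107.7980719 ] [-1.57280991  0.00187856 -1.85668746]
```

Emit:
play_rows([
  [[0, 0.04, -0.001], -0.004, 0.45],
  [[0, 0.08, -0.001], -0.004, 0.45],
  [[0, 0.1, -0.001], -0.004, 0.45],
  [[-0.01, 0.1, -0.001], -0.004, 0.45],
  [[-0.025, 0.1, -0.001], -0.004, 0.45],
  [[-0.035, 0.1, -0.001], -0.004, 0.45],
  [[-0.04, 0.1, -0.001], -0.004, 0.45],
  [[-0.04, 0.1, -0.001], -0.004, 0.45],
])

```text
clock: 11.15
eef_pos: [475.1, -160.9, 8.8]
eef_rot: [-1.571, 0.002, -1.852]
wrist_force: [0.2, 0.7, 1.1]
finger_gap: 51.8
```

```bash
python3 - <<'E'
from h import *
pr=np.load('press.npy')
s=manip.read_state();print(rel(pr,np.r_[s['eef_pos'][:2],s['eef_rot'][2]]),s['eef_pos'],s['eef_rot'])
E
```

```text
[-2.38590205e+02 -6.82094810e-01  6.16203645e-04] [ 475.08627237 -160.88321716    8.77092897] [-1.57134084e+00  1.67360334e-03 -1.85158683e+00]
```

Emit:
play_rows([
  [[-0.004, 0, 0], 0, 0.45],
  [[-0.008, 0, 0], 0, 0.45],
  [[-0.012, 0, 0], 0, 0.45],
  [[-0.016, 0, 0], 0, 0.45],
  [[-0.02, 0, 0], 0, 0.45],
  [[-0.024, 0, 0], 0, 0.45],
  [[-0.028, 0, 0], 0, 0.45],
  [[-0.032, 0, 0], 0, 0.45],
  [[-0.036, 0, 0], 0, 0.45],
  [[-0.04, 0, 0], 0, 0.45],
  [[-0.044, 0, 0], 0, 0.45],
  [[-0.048, 0, 0], 0, 0.45],
  [[-0.052, 0, 0], 0, 0.45],
  [[-0.056, 0, 0], 0, 0.45],
  [[-0.06, 0, 0], 0, 0.45],
  [[-0.064, 0, 0], 0, 0.45],
  [[-0.068, 0, 0], 0, 0.45],
  [[-0.072, 0, 0], 0, 0.45],
  [[-0.076, 0, 0], 0, 0.45],
  [[-0.08, 0, 0], 0, 0.45],
])

```text
clock: 13.15
eef_pos: [497.4, -84.2, 9.1]
eef_rot: [-1.571, 0.001, -1.852]
wrist_force: [-1.7, -4.4, 1.9]
finger_gap: 51.8
```

```bash
python3 - <<'E'
from h import *
pr=np.load('press.npy')
s=manip.read_state();print(rel(pr,np.r_[s['eef_pos'][:2],s['eef_rot'][2]]),s['eef_pos'],s['eef_rot'],s['wrist_force'])
E
```

```text
[-1.58716376e+02 -8.17238097e-01  3.94902503e-04] [497.39764498 -84.1886964    9.0776565 ] [-1.57097386e+00  1.13319292e-03 -1.85180813e+00] [-1.69293724 -4.39398219  1.86313559]
```

Emit:
play_rows([
  [[-0.004, 0.001, 0], 0, 0.45],
  [[-0.008, 0.001, 0], 0, 0.45],
  [[-0.012, 0.001, 0], 0, 0.45],
  [[-0.016, 0.001, 0], 0, 0.45],
  [[-0.02, 0.001, 0], 0, 0.45],
  [[-0.024, 0.001, 0], 0, 0.45],
  [[-0.028, 0.001, 0], 0, 0.45],
  [[-0.032, 0.001, 0], 0, 0.45],
  [[-0.036, 0.001, 0], 0, 0.45],
  [[-0.04, 0.001, 0], 0, 0.45],
  [[-0.043, 0.001, 0], 0, 0.45],
  [[-0.046, 0.001, 0], 0, 0.45],
  [[-0.048, 0.001, 0], 0, 0.45],
  [[-0.05, 0.001, 0], 0, 0.45],
  [[-0.051, 0.001, 0], 0, 0.45],
  [[-0.052, 0.001, 0], 0, 0.45],
  [[-0.053, 0.001, 0], 0, 0.45],
  [[-0.054, 0.001, 0], 0, 0.45],
  [[-0.055, 0.001, 0], 0, 0.45],
])

```text
clock: 15.05
eef_pos: [512.7, -31.6, 8.3]
eef_rot: [-1.571, 0.001, -1.852]
wrist_force: [-1.2, -4.3, 2.9]
finger_gap: 51.8
```

```bash
python3 - <<'E'
from h import *
pr=np.load('press.npy')
s=manip.read_state();print(rel(pr,np.r_[s['eef_pos'][:2],s['eef_rot'][2]]),s['eef_pos'],s['eef_rot'],s['wrist_force'])
snap('top','t4');im=cv2.imread('pics/t4.png')
c=np.clip(im[130:270,215:400].astype(float)*1.6,0,255).astype(np.uint8)
cv2.imwrite('pics/t4c.png',cv2.resize(c,None,fx=4.2,fy=4.2,interpolation=cv2.INTER_CUBIC))
E
```

```text
[-1.03990553e+02 -8.90751801e-01  2.37605376e-04] [512.66602736 -31.63588859   8.26340744] [-1.57085218e+00  6.23828488e-04 -1.85196543e+00] [-1.17693135 -4.30460011  2.92012443]
```

View pics/t4c.png

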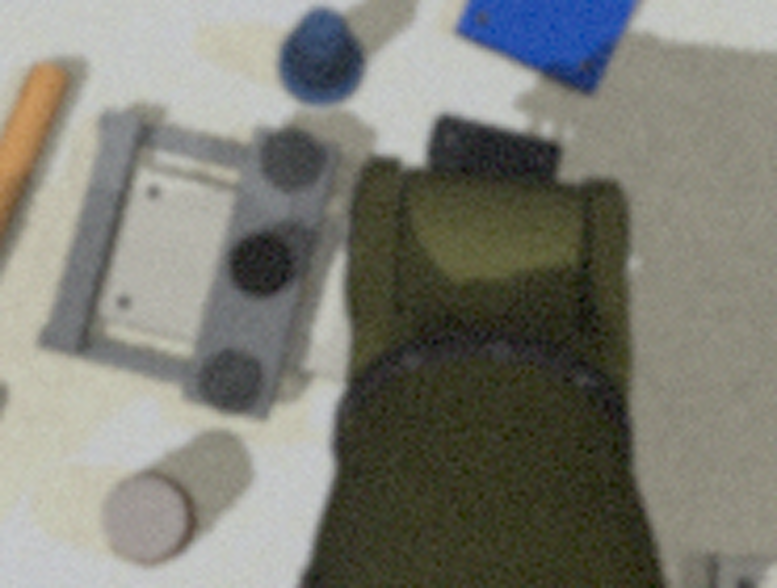

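The plate is between the rails, square, with its front screws at (154,192) and (124,302). A few mm are left. I'll creep on and watch the force.

Emit:
play_rows([
  [[-0.001, 0, 0], 0, 0.45],
  [[-0.0015, 0, 0], 0, 0.45],
  [[-0.002, 0, 0], 0, 0.45],
  [[-0.0025, 0, 0], 0, 0.45],
  [[-0.003, 0, 0], 0, 0.45],
  [[-0.003, 0, 0], 0, 0.45],
])

```text
clock: 15.7
eef_pos: [513.6, -28.6, 8.3]
eef_rot: [-1.571, 0.001, -1.852]
wrist_force: [-1.3, -4.8, 2.4]
finger_gap: 51.5
```

Emit:
play_rows([
  [[-0.0005, 0, 0], 0, 0.45],
  [[-0.001, 0, 0], 0, 0.45],
  [[-0.001, 0, 0], 0, 0.45],
])

```text
clock: 16.0
eef_pos: [513.9, -27.5, 8.3]
eef_rot: [-1.571, 0.001, -1.852]
wrist_force: [-1.7, -3.8, 1.7]
finger_gap: 51.9
```

Emit:
play_rows([
  [[-0.0005, 0, 0], 0, 0.45],
  [[-0.001, 0, 0], 0, 0.45],
  [[-0.001, 0, 0], 0, 0.45],
])

```text
clock: 16.3
eef_pos: [514.0, -27.0, 8.3]
eef_rot: [-1.571, -0.0, -1.852]
wrist_force: [-2.9, -8.4, 3.6]
finger_gap: 51.8
```

Emit:
play_rows([
  [[-0.0005, 0, 0], 0, 0.45],
  [[-0.001, 0, 0], 0, 0.45],
  [[-0.001, 0, 0], 0, 0.45],
])

```text
clock: 16.6
eef_pos: [514.0, -26.9, 8.3]
eef_rot: [-1.571, -0.002, -1.852]
wrist_force: [-4.7, -13.3, 4.2]
finger_gap: 52.0
```

It has seated: the force rose to 14 N with no further motion, and the TCP is at press x ≈ -99 mm, where -99.5 was expected. I'll retreat and check.

Emit:
play_rows([
  [[0.003, 0, 0], 0, 0.45],
  [[0.015, 0, 0], 0, 0.45],
  [[0.04, 0, 0], 0, 0.45],
  [[0.08, -0.01, 0], 0, 0.45],
  [[0.12, -0.05, 0], 0, 0.45],
  [[0.16, -0.1, 0], 0, 0.45],
  [[0.2, -0.12, 0], 0, 0.45],
  [[0.2, -0.12, 0], 0, 0.45],
  [[0.2, -0.12, 0], 0, 0.45],
])

```text
clock: 17.5
eef_pos: [458.4, -220.3, 129.2]
eef_rot: [-1.569, -0.002, -1.854]
wrist_force: [0.6, -0.3, -1.1]
finger_gap: 51.8
```

```bash
python3 - <<'E'
from h import *
snap('top','t5');im=cv2.imread('pics/t5.png')
c=np.clip(im[130:270,215:400].astype(float)*1.6,0,255).astype(np.uint8)
cv2.imwrite('pics/t5c.png',cv2.resize(c,None,fx=4.2,fy=4.2,interpolation=cv2.INTER_CUBIC))
s=manip.read_state();print(s['eef_pos'],s['wrist_force'],s['clock'])
E
```

```text
[ 458.35689003 -218.88655027  128.00413712] [-0.2328106  -1.20112836 -0.88566643] 17.55
```

View pics/t5c.png

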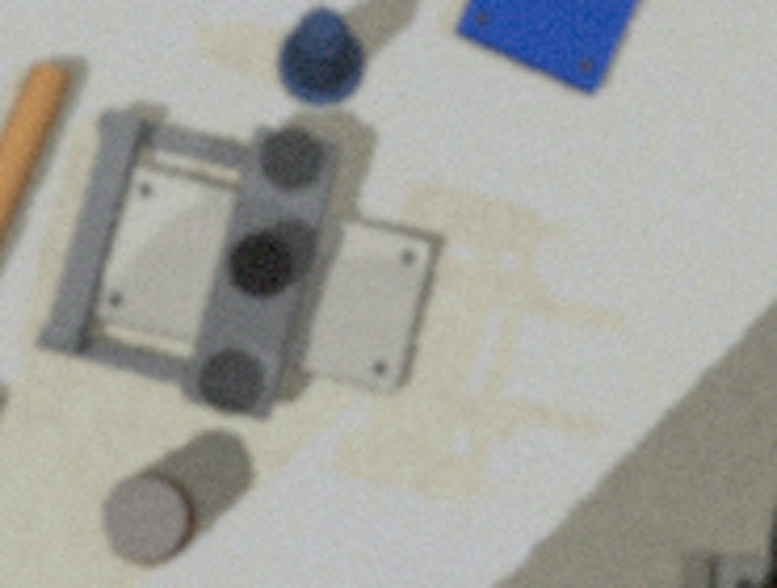

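Screws are at (146,189), (408,257), (380,368) and (115,299), with the leading end against the bar. I'll compute the pose and, if it is good, hand in.

```bash
python3 - <<'E'
from h import *
f=lambda a:(np.array(a)+.5)/4.2-.5+[215,130]
pr=np.load('press.npy')
sc=back('top',f([[146,189],[408,257],[380,368],[115,299]]),16);m=sc.mean(0)
ax=(sc[0]+sc[3]-sc[1]-sc[2]);r=rel(pr,np.r_[m[:2],np.arctan2(ax[1],ax[0])]);print(r)
if abs(r[0])<4 and abs(r[1])<8 and abs(r[2])<.04: print(manip.sign_off())
E
```

```text
[ 0.47747492  0.0092657  -0.00190043]
the job is handed in; nothing more can be done
None
```

The die plate is seated under the far press, and I handed the job in at about 17.6 s of the 72 s allowed. No verdict was reported.

**What I did:** I pushed the small aluminium plate with two spread fingertips, which squared it to the press. That swung it about 9 mm off line, so I nudged it sideways back to the centre line. Then I slid it under the bridge until it stopped against the bar, where the push force rose to about 14 N with no further motion. Last, I backed the arm clear.

**Last checks:**
- **Plate pose:** in the press frame, the top camera gave x = +0.5 mm, y = 0.0 mm and yaw = -0.002 rad. The camera calibration is good to about 2 mm. The fingertip position at the stop agreed.
- **Bystanders:** the spool and jar were unmoved. The hammer's head was outside the close-up pictures; the handle end that was in view had not moved, and the arm never went near it.
- **Not measured:** I did not measure the plate's tilt or height directly. It was only ever pushed at about 8 mm height with small forces.
- **Disagreement:** separate estimates of the press's yaw ranged from 1.275 to 1.310 rad. I used 1.289, and the plate stopping square against the bar fits that.

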